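# Find the rocking bin lid in the fittings drawer and press it home

## Robot

A 7-joint arm with a two-finger parallel gripper is mounted at the origin on the work surface. World frame = base frame: x ahead of the robot, y to its left, z up, the work surface at z = 0. Lengths are in m, angles in rad, forces in N, time in s.
With the tool pointing down it reaches from about 0.425 to 0.875 m from the base axis. Payload 4.7 kg.
Tool frame: the origin (TCP) lies midway between the tips of the shut fingers; the grasp point (between the pads) lies env.pinch_z behind it (env.pinch_z is the distance from the TCP to the grasp point, in m); z points along the fingers, y is the direction in which the jaws open and shut (so a half turn about z gives the same grasp; the last joint's range is limited). The gripper opens to 85 mm and grips with 20 to 120 N. Pads are 22 mm wide; open, the fingers measure 114 mm over their backs; the gripper's body (76 mm by 85 mm) begins 54 mm behind the grasp point. The pads swing forward as they close: fully open they stand 13 mm farther back than shut.
Start: joints at [1.363, 0.321, -0.07, 1.45, 0.023, 1.371, -0.057], TCP at [0.143, -0.634, 0.231] pointing down, gripper open.
Joint ranges: [-2.86, 2.86], [-0.3, 2.09], [-1.38, 1.24], [0.06, 2.45], [-1.56, 4.7], [0.09, 2.05], [-2.69, 2.69]. Speed limits (rad/s): [2.57, 2.57, 3.14, 3.14, 3.14, 3.14, 3.14].

## Interface

Orientations are given as a 3x3 rotation matrix whose columns are the frame's x, y, z axes.
In Python, from bench import env, viewer, job gives the robot as it stands.
- The arm moves only by the tool apply_moves, never from a script. Its argument "increments" is a list of rows, each an object of numbers: "x", "y", "z": the shift along the tool's x, y, z in cm; "wx", "wy", "wz": the turn, a rotation vector about the tool's x, y, z in degrees. In form: [{"x": .., "y": .., "z": .., "wx": .., "wy": .., "wz": ..}, ...]. A call has 1 to 20 rows; each row shifts and turns the pose as measured when the row begins, along the tool's axes as they then stand; what a row does not reach is not made up. A row lasts 1/8 s, in which the tool goes at most 62.5 mm and 10.7 degrees, less where a joint would pass 70% of its speed; a pose out of reach is approached as far as the arm can. A call with a gripper value outside its range is refused whole. "hand" is the closure, from 0 (fully open) to 1 (shut), set as the call begins (left out, the last holds). The fingers move at their own pace and stop on an object; the grip force is fixed at half the most. Time passes only in rows, so rows that do not move let the fingers close. It gives the time, the measured TCP pose, the force and the opening at its end, in the units of the state.
- env.get_state(): the state, without advancing time (a new reading comes with each control period).
- viewer.get_image(name): name is "scene" or "top" or "wrist"; returns a dict with "img" (420x560x3 uint8, blue, green, red), "z_map" (420x560 float32, m along the optical axis (not along the pixel's ray), 0 where there is no reading), "camera_matrix" (3x3 intrinsics, pixels), "view" (4x4, takes a point from world to camera coordinates); the wrist camera has in their place "T_tool_cam" (4x4, takes a point from camera to tool coordinates, whose origin is the TCP and whose axes are the flange's). Camera axes: x right, y down, z forward; pixel columns grow to the right and rows downward; lengths in m; the calibration is good to about 2 mm. A picture is of the moment at which its call begins: read the wrist's pose just before it.
- job.hand_in(): hands the job in, once; it reports no verdict.
The state is a dict: "time": time; "joint_positions": joint angles; "joint_vel": joint speeds; "effort": joint torques, N m; "tool_pos": TCP position; "orientation": TCP orientation; "ft_force": force on the tool from outside, world axes, zero at the start; "torque": the same for the moment, N m; "opening": finger opening in m.
Only numpy, scipy, OpenCV 4.12 (cv2) and the standard library are available. Lean on these libraries where they do the work, as an engineer would, in place of code of your own. Each camera call takes 0.05 s, during which the arm holds its last target.

## Task

One of the four pale grey bin lids in the fittings drawer is not home, because the divider under it has ridden up, and the drawer will not go back in like that. With the fingertips, press down near an end of one lid after another until you find the one that rocks (its pressed end dips and the other comes up), then press that lid down in the middle until it is fully home and lies flat in its rim like the others. Only press: do not lift any lid out of its bin, and leave the loose fittings, the block and the bottle where they are.

Things in the scene. Friction and masses are not known exactly. Their poses are not given: they have to be found in the camera images.
- drawer: grey steel drawer, 360 x 520 mm, walls 75 mm tall, fixed on the bench, its blue front panel (95 mm tall, aluminium rail) towards the robot; origin at the centre of its underside, x from front panel to back, y to its left. Its right part holds a row of four blue lidded bins: each 140 mm along x, 74 mm along y, rim 66 mm above the bench, 78 mm apart, open bins of fittings behind
- lid_1: leftmost of the four as the robot sees them: loose flat pale grey plastic lid, 131 x 65 x 5 mm, 60 g, paper label near its front end, in its bin's rim with 1.5 mm play; origin at the centre of its underside, x along its length to the drawer's back, z up. If it is the rocking one, under 1 N near an end tips that end down 3 to 4 mm (about 4 degrees); let go, it comes level
- lid_2: second from the left as the robot sees them: loose flat pale grey plastic lid, 131 x 65 x 5 mm, 60 g, paper label near its front end, in its bin's rim with 1.5 mm play; origin at the centre of its underside, x along its length to the drawer's back, z up. If it is the rocking one, under 1 N near an end tips that end down 3 to 4 mm (about 4 degrees); let go, it comes level
- lid_3: third from the left as the robot sees them: loose flat pale grey plastic lid, 131 x 65 x 5 mm, 60 g, paper label near its front end, in its bin's rim with 1.5 mm play; origin at the centre of its underside, x along its length to the drawer's back, z up. If it is the rocking one, under 1 N near an end tips that end down 3 to 4 mm (about 4 degrees); let go, it comes level
- lid_4: rightmost of the four as the robot sees them: loose flat pale grey plastic lid, 131 x 65 x 5 mm, 60 g, paper label near its front end, in its bin's rim with 1.5 mm play; origin at the centre of its underside, x along its length to the drawer's back, z up. If it is the rocking one, under 1 N near an end tips that end down 3 to 4 mm (about 4 degrees); let go, it comes level
- seat_1 (a point): fixed point of bin 1 on the level of its ledge, 60 mm above the bench: lid 1's origin is here when fully home (its top 1 mm below the rim); axes as the drawer's. In one bin of the four, any of them, the cross divider under the lid's middle (along y, top 10 mm thick) holds the lid level 3 to 4 mm above this; about 11 N straight down on the lid's middle slides it down and it stays
- seat_2 (a point): fixed point of bin 2 on the level of its ledge, 60 mm above the bench: lid 2's origin is here when fully home (its top 1 mm below the rim); axes as the drawer's. In one bin of the four, any of them, the cross divider under the lid's middle (along y, top 10 mm thick) holds the lid level 3 to 4 mm above this; about 11 N straight down on the lid's middle slides it down and it stays
- seat_3 (a point): fixed point of bin 3 on the level of its ledge, 60 mm above the bench: lid 3's origin is here when fully home (its top 1 mm below the rim); axes as the drawer's. In one bin of the four, any of them, the cross divider under the lid's middle (along y, top 10 mm thick) holds the lid level 3 to 4 mm above this; about 11 N straight down on the lid's middle slides it down and it stays
- seat_4 (a point): fixed point of bin 4 on the level of its ledge, 60 mm above the bench: lid 4's origin is here when fully home (its top 1 mm below the rim); axes as the drawer's. In one bin of the four, any of them, the cross divider under the lid's middle (along y, top 10 mm thick) holds the lid level 3 to 4 mm above this; about 11 N straight down on the lid's middle slides it down and it stays
- collar: black steel pipe collar, a tube 86 mm across and 60 mm tall standing on end in the open compartment on the drawer's left; origin at the centre of its underside; a bystander
- elbow: dark steel pipe elbow, 38 mm thick, lying in the left compartment; origin on its underside; a bystander
- coupling: brass hexagon coupling, 38 mm across and 44 mm tall, standing in the left compartment; origin at the centre of its underside; a bystander
- nozzle: blue and yellow plastic coolant nozzle, 95 mm long, 23 mm thick, lying in the left compartment; origin on its underside; a bystander
- valve: small brass ball valve with a flat yellow lever, 75 mm long and 44 mm tall (below the lids' level), lying in the narrow gap between the drawer's front panel and the lidded bins; origin at the centre of its underside; a bystander
- manifold: dark drilled manifold block, 150 x 60 x 45 mm, on the bench to the right of the drawer; origin at the centre of its underside; a bystander
- sealant: green bottle with a red cap, 48 mm across and 130 mm tall, on the bench to the right of the drawer; origin at the centre of its underside; a bystander
Mind the look-alikes: they are no part of the job. Leave any blue, brown or turquoise look-alike of the lid_3 alone.

How it is judged:
By the outcome, as a careful person would: the job done as asked, in the order asked, and still so for the second after the job is handed in, with the robot touching nothing.
It also fails if it takes over 51 s, if anything falls off the work surface, if the arm or the gripper's body presses on something with over 40 N, if the wrist force passes 120 N, or if a joint passes its speed limit or range.

## Working session

There is one attempt and no reset: what is moved stays moved. The work goes in short steps, Python scripts to look and compute and a tool call to move; the robot and the scene stay as the last step left them, time stands still between calls to the robot, and variables do not carry over. Pictures are saved under pics/ and viewed, and the job is handed in when it is done.

Besides the shell and the picture viewer there is one more tool, called after "Call:" by a JSON object that holds its "op" and its "data". apply_moves: Moves the arm, as the interface text tells. Its arguments: {"type":"object","properties":{"increments":{"type":"array","items":{"type":"object","properties":{"x":{"type":"number"},"y":{"type":"number"},"z":{"type":"number"},"wx":{"type":"number"},"wy":{"type":"number"},"wz":{"type":"number"}}}},"hand":{"type":"number"}},"required":["increments"]}

```bash
mkdir -p pics; ls; python3 - <<'E'
from bench import env, viewer, job
import cv2,numpy as np
s=env.get_state();print({k:np.round(v,3).tolist() for k,v in s.items()},env.pinch_z)
for n in ["scene","top","wrist"]:
    d=viewer.get_image(n);cv2.imwrite(f"pics/{n}0.png",d["img"]);np.savez(f"{n}0.npz",**d)
    print(n,[ (k,np.round(d[k],3).tolist()) for k in d if k not in("img","z_map")])
E
```

```text
pics
{'time': 0.0, 'joint_positions': [1.363, 0.322, -0.07, 1.452, 0.023, 1.371, -0.057], 'joint_vel': [0.0, 0.002, -0.002, -0.001, -0.0, 0.0, 0.001], 'effort': [0.0, -49.358, -0.382, -31.434, 0.013, 0.011, 0.0], 'tool_pos': [0.143, -0.634, 0.23], 'orientation': [[0.975, 0.22, -0.001], [0.22, -0.975, 0.002], [-0.0, -0.002, -1.0]], 'ft_force': [-0.03, -0.109, 0.607], 'torque': [0.008, -0.01, 0.031], 'opening': 0.085} 0.0187
scene [('camera_matrix', [[422.091, 0.0, 284.036], [0.0, 422.091, 210.631], [0.0, 0.0, 1.0]]), ('view', [[0.06, 0.998, -0.01, -0.031], [0.683, -0.049, -0.729, -0.291], [-0.728, 0.037, -0.685, 1.465], [0.0, 0.0, 0.0, 1.0]])]
top [('camera_matrix', [[485.958, 0.0, 280.616], [0.0, 485.958, 206.43], [0.0, 0.0, 1.0]]), ('view', [[-0.049, -0.999, -0.001, 0.01], [-0.977, 0.048, -0.209, 0.493], [0.209, -0.009, -0.978, 1.484], [0.0, 0.0, 0.0, 1.0]])]
wrist [('camera_matrix', [[351.093, 0.0, 278.174], [0.0, 351.093, 205.5], [0.0, 0.0, 1.0]]), ('T_tool_cam', [[-0.001, -0.958, -0.287, 0.073], [1.0, -0.0, -0.0, -0.001], [0.0, -0.287, 0.958, -0.143], [0.0, 0.0, 0.0, 1.0]])]
```

View pics/scene0.png

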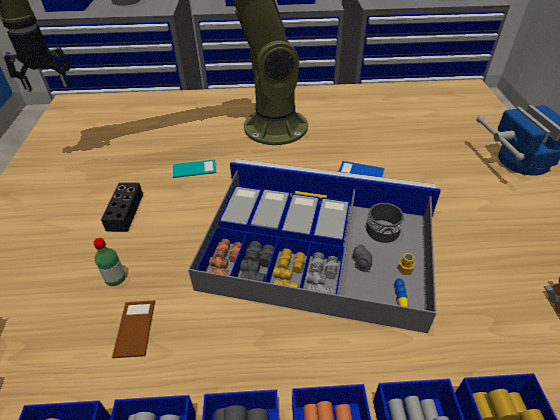

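View pics/top0.png

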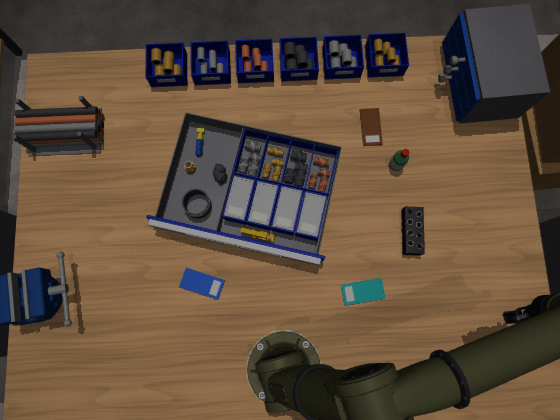

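View pics/wrist0.png

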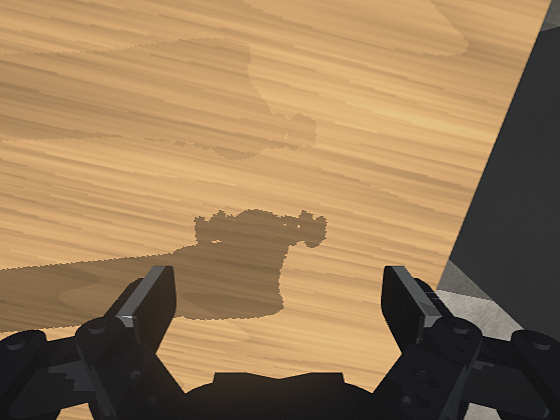

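The top view shows four pale grey lids in the drawer, at pixels (238,197), (263,203), (287,208) and (312,214), numbered 1 to 4 from left to right. The look-alikes lie outside on the bench: blue at (202,283), turquoise at (362,291) and brown at (371,127). Next I'll measure the lids in both views.

```bash
cat > h.py <<'E'
import cv2,numpy as np
def ray(d,u):
    V=d["view"];R=V[:3,:3];c=-R.T@V[:3,3]
    K=d["camera_matrix"];v=R.T@np.linalg.inv(K)@np.array([u[0],u[1],1.]);return c,v
def onz(d,u,z):
    c,v=ray(d,u);return c+v*(z-c[2])/v[2]
def tri(d1,u1,d2,u2):
    c1,v1=ray(d1,u1);c2,v2=ray(d2,u2)
    A=np.stack([v1,-v2],1);t=np.linalg.lstsq(A,c2-c1,rcond=None)[0]
    p,q=c1+v1*t[0],c2+v2*t[1];return (p+q)/2,np.linalg.norm(p-q)
def lids(d,roi,vmin):
    x0,y0,x1,y1=roi;im=d["img"];hsv=cv2.cvtColor(im,cv2.COLOR_BGR2HSV)
    m=((hsv[...,1]<50)&(hsv[...,2]>vmin)).astype(np.uint8)*255
    k=np.zeros_like(m);k[y0:y1,x0:x1]=m[y0:y1,x0:x1]
    cs,_=cv2.findContours(k,cv2.RETR_EXTERNAL,cv2.CHAIN_APPROX_NONE)
    return [c for c in cs if cv2.contourArea(c)>250]
E
python3 - <<'E'
from h import *
T=dict(np.load("top0.npz"));S=dict(np.load("scene0.npz"))
P={}
for n,d,roi in [("T",T,(218,170,332,243)),("S",S,(215,183,352,238))]:
    L=[]
    for c in lids(d,roi,130):
        r=cv2.minAreaRect(c);M=cv2.moments(c);ctr=np.array([M["m10"]/M["m00"],M["m01"]/M["m00"]]);L.append((ctr,cv2.boxPoints(r),cv2.contourArea(c)))
    L.sort(key=lambda a:a[0][0]*(1 if n=="T" else -1))
    for a in L: print(n,a[0].round(1),a[2],a[1].round().tolist(), [onz(d,a[0],.067).round(4).tolist()])
    P[n]=L
for i,(a,b) in enumerate(zip(P["T"],P["S"])): p,e=tri(T,a[0],S,b[0]);print(i+1,p.round(4),e.round(4))
def crop(d,roi,f):
    x0,y0,x1,y1=roi;cv2.imwrite(f,cv2.resize(d["img"][y0:y1,x0:x1],None,fx=5,fy=5,interpolation=2))
crop(T,(210,165,345,270),"pics/tc.png");crop(S,(205,160,355,240),"pics/sc.png")
E
```

```text
T [262.1 210.8] 319.5 [[249.0, 219.0], [257.0, 193.0], [274.0, 197.0], [267.0, 224.0]] [[0.4791, 0.0445, 0.067]]
T [286.1 210.8] 512.0 [[273.0, 225.0], [283.0, 188.0], [301.0, 193.0], [291.0, 230.0]] [[0.4754, -0.0302, 0.067]]
T [308. 221.] 314.5 [[298.0, 231.0], [306.0, 196.0], [324.0, 201.0], [316.0, 235.0]] [[0.4397, -0.0968, 0.067]]
S [331.4 218.5] 906.5 [[314.0, 234.0], [320.0, 198.0], [347.0, 202.0], [341.0, 239.0]] [[0.5331, 0.1165, 0.067]]
S [300.4 213.9] 869.5 [[283.0, 229.0], [292.0, 192.0], [318.0, 198.0], [308.0, 235.0]] [[0.5116, 0.0421, 0.067]]
S [269.8 208.4] 845.5 [[251.0, 223.0], [264.0, 185.0], [288.0, 193.0], [275.0, 231.0]] [[0.486, -0.0332, 0.067]]
S [240.2 205.2] 791.5 [[221.0, 220.0], [238.0, 181.0], [260.0, 190.0], [243.0, 229.0]] [[0.4687, -0.1078, 0.067]]
1 [0.4929 0.0847 0.0307] 0.0791
2 [0.484  0.0069 0.0442] 0.0757
3 [ 0.4471 -0.0659  0.0344] 0.066
```

View pics/tc.png

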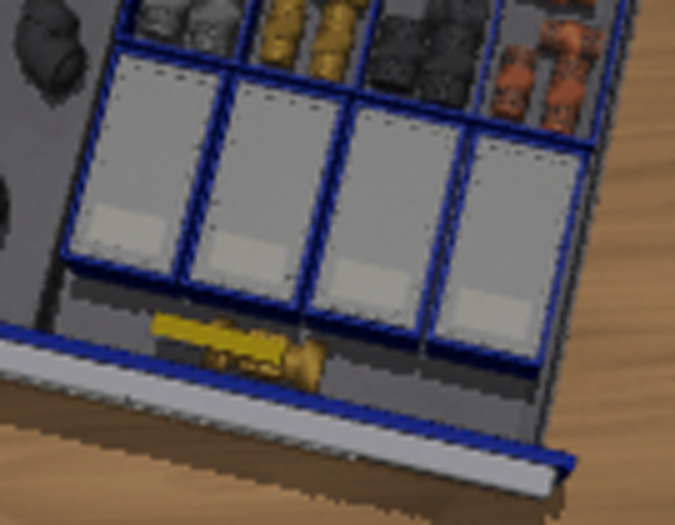

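View pics/sc.png

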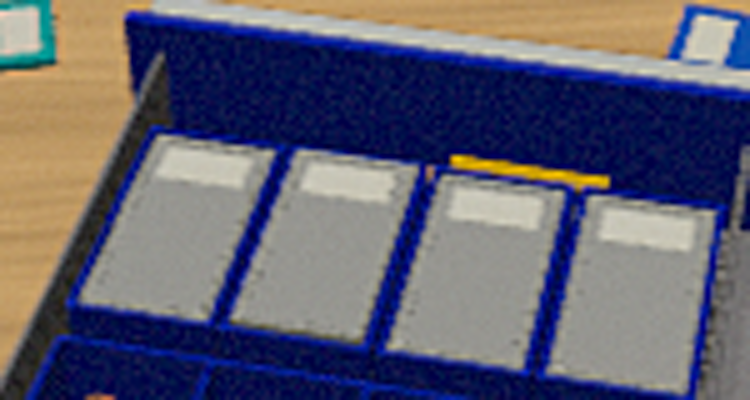

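```bash
python3 - <<'E'
from h import *
T=dict(np.load("top0.npz"));S=dict(np.load("scene0.npz"))
P={}
for n,d,roi,vm in [("T",T,(218,170,334,243),105),("S",S,(215,183,352,242),110)]:
    L=[]
    for c in lids(d,roi,vm):
        r=cv2.minAreaRect(c);M=cv2.moments(c);ctr=np.array([M["m10"]/M["m00"],M["m01"]/M["m00"]]);L.append((ctr,c,cv2.contourArea(c)))
    L.sort(key=lambda a:a[0][0]*(1 if n=="T" else -1))
    for a in L:
        q=np.array([onz(d,p[0],.065)[:2] for p in a[1]],np.float32)
        w=cv2.minAreaRect(q*1000)
        print(n,a[0].round(1),a[2],"rect on z.065:",np.round(w[0],1),np.round(w[1],1),round(w[2],1))
    P[n]=L
for i,(a,b) in enumerate(zip(P["T"],P["S"])): p,e=tri(T,a[0],S,b[0]);print(i+1,p.round(4),e.round(4), "zmap pt")
# depth check
for n,d in (("T",T),("S",S)):
  for i,a in enumerate(P[n]):
    m=np.zeros(d["z_map"].shape,np.uint8);cv2.drawContours(m,[a[1]],-1,255,-1);m=cv2.erode(m,np.ones((5,5)))
    v,u=np.nonzero(m);z=d["z_map"][v,u].astype(float);K=d["camera_matrix"];V=d["view"]
    X=np.stack([(u-K[0,2])/K[0,0]*z,(v-K[1,2])/K[1,1]*z,z],1);W=(X-V[:3,3])@V[:3,:3]
    A=np.c_[W[:,:2]-W[:,:2].mean(0),np.ones(len(W))];co=np.linalg.lstsq(A,W[:,2],rcond=None)[0]
    print(n,i+1,W.mean(0).round(4),"slope",co[:2].round(3))
E
```

```text
T [238.3 197.4] 763.0 rect on z.065: [526.9 117.6] [ 64.6 130.5] 73.9
T [262.4 202.9] 771.5 rect on z.065: [505.5  42.3] [ 64.6 130.5] 73.6
T [286.7 208.1] 780.5 rect on z.065: [484.9 -32.5] [ 64.7 130.9] 74.1
T [310.9 213.9] 785.0 rect on z.065: [ 462.7 -107.4] [ 64.6 130.2] 74.1
S [331.4 218.4] 931.0 rect on z.065: [526.9 117.7] [ 65.6 131. ] 74.1
S [300.3 213.9] 899.0 rect on z.065: [505.7  43. ] [ 66.  130.4] 74.1
S [269.9 208.5] 871.0 rect on z.065: [480.7 -32.2] [ 66.2 131.4] 73.8
S [240.3 205.1] 838.5 rect on z.065: [ 462.5 -107. ] [ 66.2 131. ] 73.9
1 [0.5271 0.1177 0.0614] 0.0002 zmap pt
2 [0.5057 0.0426 0.0614] 0.0001 zmap pt
3 [ 0.4844 -0.0327  0.0651] 0.0003 zmap pt
4 [ 0.4628 -0.1078  0.0619] 0.0006 zmap pt
T 1 [0.5266 0.1178 0.0638] slope [-0.007 -0.019]
T 2 [0.5048 0.042  0.0695] slope [-1.534 -1.934]
T 3 [ 0.4831 -0.0327  0.0754] slope [-1.775 -0.887]
T 4 [ 0.4611 -0.1068  0.0718] slope [-1.297  0.977]
S 1 [0.5323 0.1167 0.0673] slope [0.588 0.01 ]
S 2 [0.5124 0.0421 0.0686] slope [0.725 0.298]
S 3 [ 0.4877 -0.0326  0.0688] slope [-0.001  0.002]
S 4 [ 0.4712 -0.1069  0.0702] slope [0.709 0.732]
```

Both views put the lids at 131 x 65 mm with the drawer turned about -16°. Triangulated tops are about 61–62 mm for lids 1, 2 and 4 and 65 mm for lid 3, so lid 3 is the suspect. I'll still test by rocking, starting with lid 4 because it is nearest the arm. The fingers will be shut, and I'll press the back ends, which are within reach.

Call:
{"op": "apply_moves", "data": {"hand": 1, "increments": [{"x": 3.3,"y": -2.95},{"x": 3.3,"y": -2.95},{"x": 3.3,"y": -2.95},{"x": 3.3,"y": -2.95},{"x": 3.3,"y": -2.95},{"x": 3.3,"y": -2.95},{"x": 3.3,"y": -2.95},{"x": 3.3,"y": -2.95},{"x": 3.3,"y": -2.95},{"x": 3.3,"y": -2.95},{"x": 3.3,"y": -2.95},{"x": 3.3,"y": -2.95}]}}

```text
invalid input
```

Call:
{"op": "apply_moves", "data": {"hand": 1.0, "increments": [{"x": 3.3,"y": -2.95,"z": 0,"wx": 0,"wy": 0,"wz": 0},{"x": 3.3,"y": -2.95,"z": 0,"wx": 0,"wy": 0,"wz": 0},{"x": 3.3,"y": -2.95,"z": 0,"wx": 0,"wy": 0,"wz": 0},{"x": 3.3,"y": -2.95,"z": 0,"wx": 0,"wy": 0,"wz": 0},{"x": 3.3,"y": -2.95,"z": 0,"wx": 0,"wy": 0,"wz": 0},{"x": 3.3,"y": -2.95,"z": 0,"wx": 0,"wy": 0,"wz": 0},{"x": 3.3,"y": -2.95,"z": 0,"wx": 0,"wy": 0,"wz": 0},{"x": 3.3,"y": -2.95,"z": 0,"wx": 0,"wy": 0,"wz": 0},{"x": 3.3,"y": -2.95,"z": 0,"wx": 0,"wy": 0,"wz": 0},{"x": 3.3,"y": -2.95,"z": 0,"wx": 0,"wy": 0,"wz": 0}]}}

```text
time: 1.4
tool_pos: [0.4042, -0.2643, 0.2272]
orientation: [[0.977, 0.212, -0.004], [0.212, -0.977, 0.004], [-0.003, -0.004, -1.0]]
ft_force: [1.1, 0.5, 0.2]
opening: 0.0001
```

Call:
{"op": "apply_moves", "data": {"increments": [{"x": 4.3,"y": -3.9,"z": 0,"wx": 0,"wy": 0,"wz": 0},{"x": 4.3,"y": -3.9,"z": 0,"wx": 0,"wy": 0,"wz": 0},{"x": 4.3,"y": -3.9,"z": 0,"wx": 0,"wy": 0,"wz": 0},{"x": 0,"y": 0,"z": 2,"wx": 0,"wy": 0,"wz": 9.5},{"x": 0,"y": 0,"z": 2,"wx": 0,"wy": 0,"wz": 9.5},{"x": 0,"y": 0,"z": 2,"wx": 0,"wy": 0,"wz": 9.5},{"x": 0,"y": 0,"z": 0,"wx": 0,"wy": 0,"wz": 0}]}}

```text
time: 2.28
tool_pos: [0.5093, -0.1119, 0.1653]
orientation: [[0.958, -0.285, -0.003], [-0.285, -0.958, 0.005], [-0.004, -0.004, -1.0]]
ft_force: [0.2, -1.0, -0.6]
opening: -0.0002
```

```bash
cat > st.py <<'E'
from bench import env,viewer
import numpy as np,sys
from h import *
def go(t,cap=None):
    s=env.get_state();R=np.array(s["orientation"]);p=np.array(s["tool_pos"])
    d=np.array([.962,-.274,0]);c={1:(.527,.1176),2:(.5055,.0425),3:(.4840,-.0325),4:(.4626,-.1073)}[t[0]]
    g=np.array([*c,t[2]])+d*t[1]
    print("t",s["time"],"pos",p.round(4),"F",np.round(s["ft_force"],2),"move tool cm",((R.T@(g-p))*100).round(2))
    yaw=np.degrees(np.arctan2(R[1,0],R[0,0]));print("yaw",yaw.round(1),"tilt",np.degrees(R[:2,2]).round(2))
E
python3 -c "
from st import *
go((4,.048,.075))"
```

```text
t 2.275 pos [ 0.5093 -0.1119  0.1653] F [ 0.22 -1.01 -0.6 ] move tool cm [0.23 0.87 9.03]
yaw -16.6 tilt [-0.16  0.26]
```

Call:
{"op": "apply_moves", "data": {"increments": [{"x": 0.2,"y": 0.85,"z": 3,"wx": 0,"wy": 0,"wz": 0},{"x": 0,"y": 0,"z": 3,"wx": 0,"wy": 0,"wz": 0},{"x": 0,"y": 0,"z": 2,"wx": 0,"wy": 0,"wz": 0},{"x": 0,"y": 0,"z": 0,"wx": 0,"wy": 0,"wz": 0}]}}

```text
time: 2.78
tool_pos: [0.5112, -0.1219, 0.0872]
orientation: [[0.962, -0.274, 0.003], [-0.274, -0.962, 0.002], [0.002, -0.003, -1.0]]
ft_force: [-0.5, -1.1, -0.4]
opening: -0.0001
```

```bash
python3 -c "
from st import *
go((4,.048,.07))
d=viewer.get_image('scene');cv2.imwrite('pics/s1.png',cv2.resize(d['img'][160:300,190:360],None,fx=4,fy=4))
d=viewer.get_image('wrist');cv2.imwrite('pics/w1.png',d['img'])
"
```

```text
t 2.775 pos [ 0.5112 -0.1219  0.0872] F [-0.54 -1.1  -0.39] move tool cm [-0.27 -0.07  1.72]
yaw -15.9 tilt [0.15 0.14]
```

View pics/s1.png

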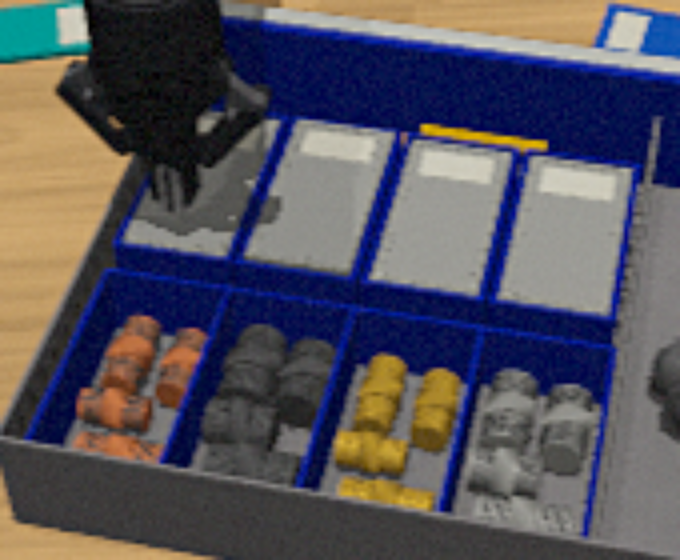

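View pics/w1.png

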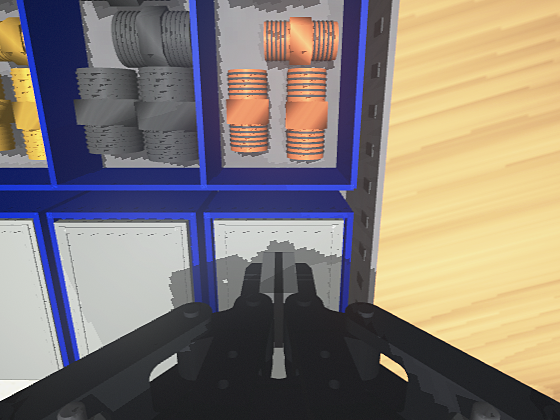

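The scene crop shows the shut tips above the rear half of lid 4, at crop pixel (175,195). The wrist view shows them centred between the bin walls, at about (280,290). I'll descend gently to contact.

Call:
{"op": "apply_moves", "data": {"increments": [{"x": 0,"y": 0,"z": 1.5,"wx": 0,"wy": 0,"wz": 0},{"x": 0,"y": 0,"z": 0.3,"wx": 0,"wy": 0,"wz": 0},{"x": 0,"y": 0,"z": 0.2,"wx": 0,"wy": 0,"wz": 0},{"x": 0,"y": 0,"z": 0,"wx": 0,"wy": 0,"wz": 0}]}}

```text
time: 3.38
tool_pos: [0.5146, -0.1225, 0.0702]
orientation: [[0.962, -0.273, 0.01], [-0.273, -0.962, -0.0], [0.01, -0.002, -1.0]]
ft_force: [-0.2, 0.6, -0.5]
opening: -0.0001
```

Call:
{"op": "apply_moves", "data": {"increments": [{"x": -0.4,"y": 0,"z": 0.2,"wx": 0,"wy": -0.6,"wz": 0},{"x": 0,"y": 0,"z": 0.15,"wx": 0,"wy": 0,"wz": 0},{"x": 0,"y": 0,"z": 0.15,"wx": 0,"wy": 0,"wz": 0},{"x": 0,"y": 0,"z": 0,"wx": 0,"wy": 0,"wz": 0}]}}

```text
time: 3.88
tool_pos: [0.5108, -0.1214, 0.0652]
orientation: [[0.962, -0.273, -0.0], [-0.273, -0.962, 0.002], [-0.001, -0.002, -1.0]]
ft_force: [0.5, 0.2, -0.4]
opening: -0.0008
```

Call:
{"op": "apply_moves", "data": {"increments": [{"x": 0,"y": 0,"z": 0.1,"wx": 0,"wy": 0,"wz": 0},{"x": 0,"y": 0,"z": 0.1,"wx": 0,"wy": 0,"wz": 0}]}}

```text
time: 4.12
tool_pos: [0.5109, -0.1215, 0.0651]
orientation: [[0.962, -0.273, -0.001], [-0.273, -0.962, 0.002], [-0.001, -0.001, -1.0]]
ft_force: [-3.5, 1.6, 8.8]
opening: 0.0004
```

Call:
{"op": "apply_moves", "data": {"increments": [{"x": 0,"y": 0,"z": 0.1,"wx": 0,"wy": 0,"wz": 0}]}}

```text
time: 4.25
tool_pos: [0.5109, -0.1214, 0.0651]
orientation: [[0.962, -0.273, -0.001], [-0.273, -0.962, 0.001], [-0.001, -0.001, -1.0]]
ft_force: [-2.7, 0.9, 8.0]
opening: 0.0003
```

Lid 4 is firm: it holds 8 N at z = 0.0651, which is its home height, without dipping. On to lid 3.

Call:
{"op": "apply_moves", "data": {"increments": [{"x": 0,"y": 0,"z": -1.5,"wx": 0,"wy": 0,"wz": 0},{"x": 0,"y": 0,"z": -1.5,"wx": 0,"wy": 0,"wz": 0},{"x": 0,"y": -4,"z": 0,"wx": 0,"wy": 0,"wz": 0},{"x": 0,"y": -4,"z": 0,"wx": 0,"wy": 0,"wz": 0},{"x": 0,"y": 0,"z": 0,"wx": 0,"wy": 0,"wz": 0}]}}

```text
time: 4.88
tool_pos: [0.5354, -0.0437, 0.1008]
orientation: [[0.961, -0.276, 0.004], [-0.276, -0.961, -0.0], [0.004, -0.001, -1.0]]
ft_force: [-1.0, -1.1, -1.1]
opening: 0.0001
```

```bash
python3 -c "
from st import *
go((3,.048,.072))
d=viewer.get_image('scene');cv2.imwrite('pics/s2.png',cv2.resize(d['img'][160:300,190:360],None,fx=4,fy=4));np.savez('s2.npz',**d)
"
```

```text
t 4.875 pos [ 0.5354 -0.0437  0.1008] F [-0.96 -1.1  -1.1 ] move tool cm [-0.46  0.34  2.88]
yaw -16.0 tilt [ 0.25 -0.01]
```

Call:
{"op": "apply_moves", "data": {"increments": [{"x": -0.4,"y": 0.3,"z": 1.5,"wx": 0,"wy": -0.2,"wz": 0},{"x": 0,"y": 0,"z": 1.0,"wx": 0,"wy": 0,"wz": 0},{"x": 0,"y": 0,"z": 0,"wx": 0,"wy": 0,"wz": 0}]}}

```text
time: 5.3
tool_pos: [0.5289, -0.0515, 0.0736]
orientation: [[0.959, -0.283, -0.001], [-0.283, -0.959, -0.002], [-0.001, 0.002, -1.0]]
ft_force: [0.2, -0.4, -0.6]
opening: 0.0
```

```bash
python3 -c "
from st import *
go((3,.048,.07))
d=viewer.get_image('scene');np.savez('s2.npz',**d);cv2.imwrite('pics/s2.png',cv2.resize(d['img'][170:260,200:360],None,fx=5,fy=5))
d=viewer.get_image('wrist');np.savez('w2.npz',**d);cv2.imwrite('pics/w2.png',d['img'])
"
```

```text
t 5.3 pos [ 0.5289 -0.0515  0.0736] F [ 0.25 -0.39 -0.56] move tool cm [-0.05 -0.6   0.36]
yaw -16.4 tilt [-0.08 -0.12]
```

View pics/s2.png

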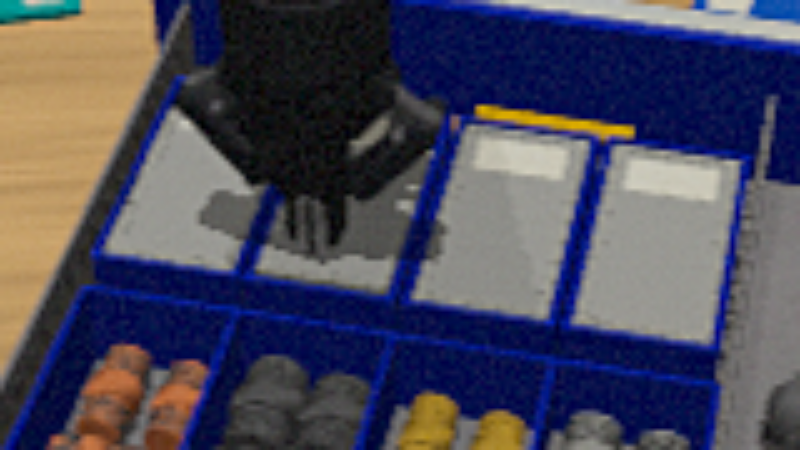

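View pics/w2.png

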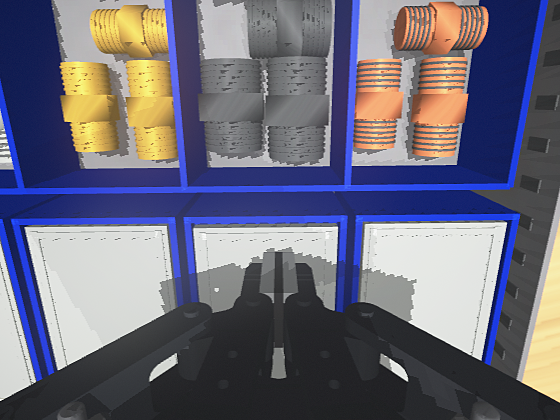

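The tips are over the rear half of lid 3: crop pixel (315,240) in the scene view, (280,290) in the wrist view. The lid's back edge runs along wrist row 230. I'll press in small steps.

Call:
{"op": "apply_moves", "data": {"increments": [{"x": 0,"y": -0.5,"z": 0.2,"wx": 0,"wy": 0,"wz": 0},{"x": 0,"y": 0,"z": 0.05,"wx": 0,"wy": 0,"wz": 0}]}}

```text
time: 5.65
tool_pos: [0.5317, -0.0463, 0.0723]
orientation: [[0.959, -0.283, 0.001], [-0.283, -0.959, -0.002], [0.002, 0.002, -1.0]]
ft_force: [-0.3, 0.4, 0.1]
opening: 0.0001
```

Call:
{"op": "apply_moves", "data": {"increments": [{"x": 0,"y": 0,"z": 0.1,"wx": 0,"wy": 0,"wz": 0},{"x": 0,"y": 0,"z": 0.0,"wx": 0,"wy": 0,"wz": 0}]}}

```text
time: 5.9
tool_pos: [0.5319, -0.0461, 0.0715]
orientation: [[0.959, -0.282, 0.002], [-0.282, -0.959, -0.002], [0.002, 0.002, -1.0]]
ft_force: [0.2, 0.0, -0.9]
opening: 0.0003
```

Call:
{"op": "apply_moves", "data": {"increments": [{"x": 0,"y": 0,"z": 0.1,"wx": 0,"wy": 0,"wz": 0},{"x": 0,"y": 0,"z": 0.0,"wx": 0,"wy": 0,"wz": 0}]}}

```text
time: 6.15
tool_pos: [0.532, -0.0462, 0.0705]
orientation: [[0.959, -0.282, 0.002], [-0.282, -0.959, -0.002], [0.002, 0.002, -1.0]]
ft_force: [-1.1, -1.4, 0.0]
opening: 0.0002
```

Call:
{"op": "apply_moves", "data": {"increments": [{"x": 0,"y": 0,"z": 0.1,"wx": 0,"wy": 0,"wz": 0},{"x": 0,"y": 0,"z": 0.0,"wx": 0,"wy": 0,"wz": 0}]}}

```text
time: 6.4
tool_pos: [0.532, -0.0463, 0.0694]
orientation: [[0.959, -0.282, 0.002], [-0.282, -0.959, -0.002], [0.002, 0.002, -1.0]]
ft_force: [-0.1, 0.6, 0.4]
opening: -0.0002
```

Call:
{"op": "apply_moves", "data": {"increments": [{"x": 0,"y": 0,"z": 0.1,"wx": 0,"wy": 0,"wz": 0},{"x": 0,"y": 0,"z": 0.0,"wx": 0,"wy": 0,"wz": 0}]}}

```text
time: 6.65
tool_pos: [0.532, -0.0463, 0.0684]
orientation: [[0.959, -0.282, 0.002], [-0.282, -0.959, -0.002], [0.002, 0.002, -1.0]]
ft_force: [-0.3, 0.6, 1.2]
opening: 0.0002
```

Call:
{"op": "apply_moves", "data": {"increments": [{"x": 0,"y": 0,"z": 0.1,"wx": 0,"wy": 0,"wz": 0},{"x": 0,"y": 0,"z": 0.0,"wx": 0,"wy": 0,"wz": 0}]}}

```text
time: 6.9
tool_pos: [0.532, -0.0463, 0.0673]
orientation: [[0.959, -0.282, 0.002], [-0.282, -0.959, -0.003], [0.002, 0.002, -1.0]]
ft_force: [0.5, -0.6, 0.0]
opening: 0.0003
```

Call:
{"op": "apply_moves", "data": {"increments": [{"x": 0,"y": 0,"z": 0.1,"wx": 0,"wy": 0,"wz": 0},{"x": 0,"y": 0,"z": 0.0,"wx": 0,"wy": 0,"wz": 0}]}}

```text
time: 7.15
tool_pos: [0.5322, -0.0463, 0.0666]
orientation: [[0.959, -0.282, 0.002], [-0.282, -0.959, -0.003], [0.003, 0.002, -1.0]]
ft_force: [-0.9, -0.0, 1.7]
opening: 0.0003
```

```bash
python3 -c "
from st import *
go((3,.048,.07))
d=viewer.get_image('scene');np.savez('s3.npz',**d);cv2.imwrite('pics/s3.png',cv2.resize(d['img'][170:260,200:360],None,fx=5,fy=5))
d=viewer.get_image('wrist');np.savez('w3.npz',**d);cv2.imwrite('pics/w3.png',d['img'])
"
```

```text
t 7.15 pos [ 0.5322 -0.0463  0.0666] F [-0.86 -0.02  1.73] move tool cm [-0.21 -0.01 -0.35]
yaw -16.4 tilt [ 0.12 -0.15]
```

View pics/s3.png

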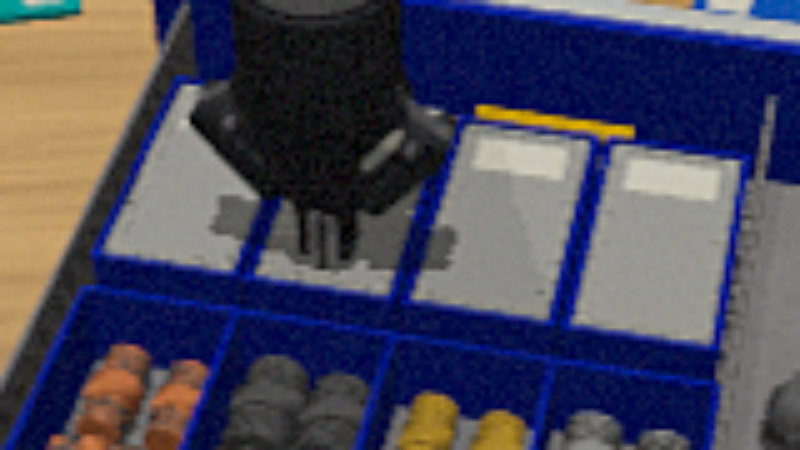

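View pics/w3.png

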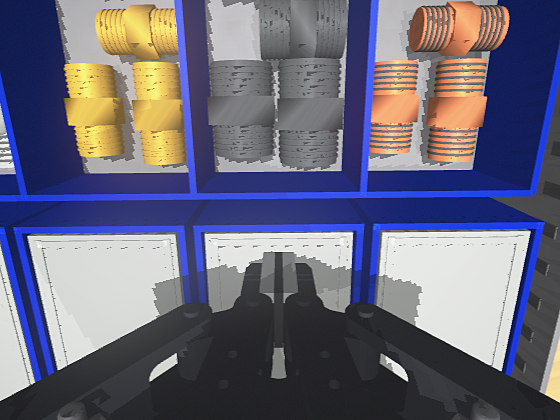

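Call:
{"op": "apply_moves", "data": {"increments": [{"x": -0.1,"y": 0,"z": 0.1,"wx": 0,"wy": 0,"wz": 0},{"x": 0,"y": 0,"z": 0.0,"wx": 0,"wy": 0,"wz": 0}]}}

```text
time: 7.5
tool_pos: [0.5322, -0.0463, 0.0666]
orientation: [[0.959, -0.283, 0.004], [-0.283, -0.959, -0.003], [0.005, 0.002, -1.0]]
ft_force: [-0.7, 0.3, -0.0]
opening: 0.0002
```

```bash
python3 -c "
from st import *
go((3,.048,.07))
d=viewer.get_image('top');np.savez('t3.npz',**d)
T0=dict(np.load('top0.npz'))
a=[cv2.resize(q['img'][170:250,215:335],None,fx=4,fy=4,interpolation=2) for q in (T0,d)]
cv2.imwrite('pics/t3.png',np.vstack(a)[:600])
W2=np.load('w2.npz')['img'];W3=np.load('w3.npz')['img']
a=[cv2.resize(q[195:290,180:380],None,fx=3,fy=3,interpolation=2) for q in (W2,W3)]
cv2.imwrite('pics/w23.png',np.vstack(a))
"
```

```text
t 7.5 pos [ 0.5322 -0.0463  0.0666] F [-0.67  0.3  -0.01] move tool cm [-0.21 -0.   -0.34]
yaw -16.4 tilt [ 0.24 -0.19]
```

View pics/w23.png

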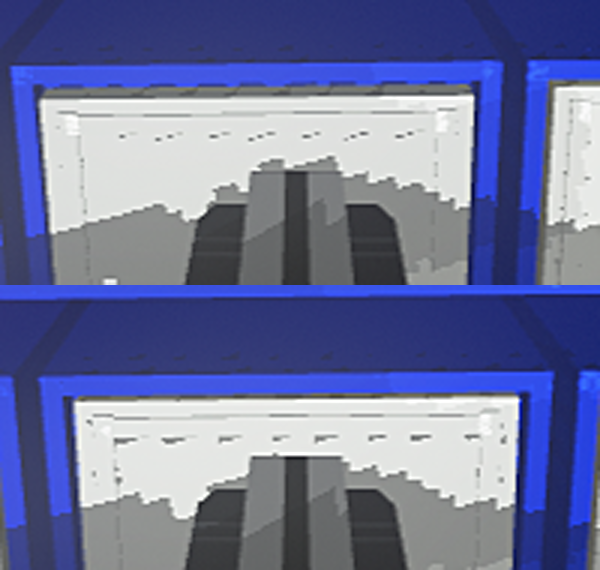

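View pics/t3.png

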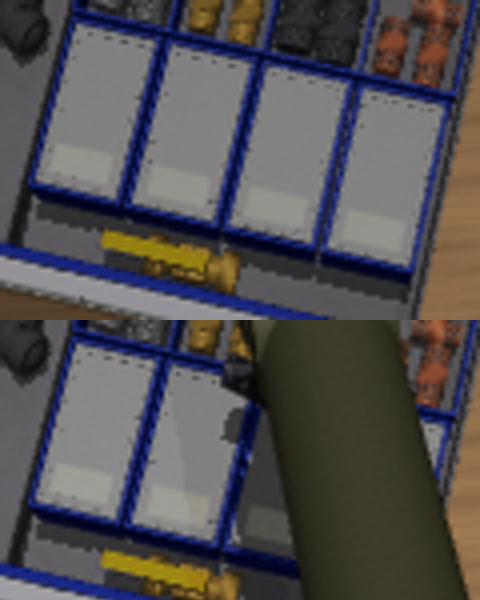

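Lid 3 rocks. Its end went from about 69.4 to 66.6 mm under roughly 1 N, and the wrist crop shows the shadowed gap at its back edge (row 90) closed after the press. Next I'll lift clear and go to its middle.

Call:
{"op": "apply_moves", "data": {"increments": [{"x": 0,"y": 0,"z": -1.5,"wx": 0,"wy": 0,"wz": 0},{"x": 0,"y": 0,"z": -0.5,"wx": 0,"wy": 0,"wz": 0},{"x": -2.5,"y": 0,"z": 0,"wx": 0,"wy": 0,"wz": 0},{"x": -2.5,"y": 0,"z": 0,"wx": 0,"wy": 0,"wz": 0},{"x": 0,"y": 0,"z": 0,"wx": 0,"wy": 0,"wz": 0}]}}

```text
time: 8.18
tool_pos: [0.4836, -0.0316, 0.0883]
orientation: [[0.959, -0.283, 0.006], [-0.283, -0.959, -0.003], [0.006, 0.001, -1.0]]
ft_force: [0.5, 0.8, 0.5]
opening: 0.0001
```

```bash
python3 -c "
from st import *
go((3,0,.072))
d=viewer.get_image('wrist');cv2.imwrite('pics/w4.png',d['img'])
"
```

```text
t 8.175 pos [ 0.4836 -0.0316  0.0883] F [0.49 0.76 0.53] move tool cm [0.05 0.08 1.63]
yaw -16.4 tilt [ 0.32 -0.17]
```

View pics/w4.png

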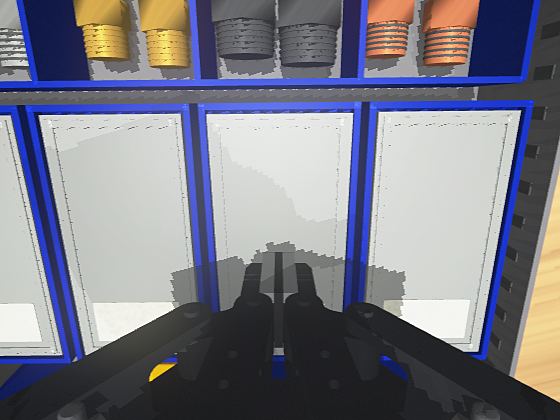

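The tips are at the middle of lid 3, at wrist pixel (280,290). I'll descend.

Call:
{"op": "apply_moves", "data": {"increments": [{"x": 0,"y": 0.05,"z": 1.2,"wx": 0,"wy": -0.3,"wz": 0},{"x": 0,"y": 0,"z": 0.4,"wx": 0,"wy": 0,"wz": 0},{"x": 0,"y": 0,"z": 0.0,"wx": 0,"wy": 0,"wz": 0}]}}

```text
time: 8.6
tool_pos: [0.4866, -0.0331, 0.0714]
orientation: [[0.959, -0.284, 0.003], [-0.284, -0.959, -0.0], [0.003, -0.001, -1.0]]
ft_force: [0.4, -0.0, -0.2]
opening: 0.0001
```

```bash
python3 -c "
from st import *
go((3,0,.069))
"
```

```text
t 8.6 pos [ 0.4866 -0.0331  0.0714] F [ 0.4  -0.   -0.25] move tool cm [-0.27  0.02  0.24]
yaw -16.5 tilt [ 0.16 -0.02]
```

Call:
{"op": "apply_moves", "data": {"increments": [{"x": -0.25,"y": 0,"z": 0,"wx": 0,"wy": -0.1,"wz": 0},{"x": 0,"y": 0,"z": 0.2,"wx": 0,"wy": 0,"wz": 0},{"x": 0,"y": 0,"z": 0.1,"wx": 0,"wy": 0,"wz": 0},{"x": 0,"y": 0,"z": 0.1,"wx": 0,"wy": 0,"wz": 0}]}}

```text
time: 9.1
tool_pos: [0.4845, -0.0323, 0.0685]
orientation: [[0.959, -0.284, 0.001], [-0.284, -0.959, -0.0], [0.001, -0.0, -1.0]]
ft_force: [-4.2, 0.6, 10.4]
opening: 0.0007
```

Call:
{"op": "apply_moves", "data": {"increments": [{"x": 0,"y": 0,"z": 0.15,"wx": 0,"wy": 0,"wz": 0}]}}

```text
time: 9.22
tool_pos: [0.4846, -0.0322, 0.0681]
orientation: [[0.959, -0.284, 0.0], [-0.284, -0.959, -0.001], [0.0, 0.001, -1.0]]
ft_force: [-3.9, -0.5, 9.6]
opening: -0.0002
```

Call:
{"op": "apply_moves", "data": {"increments": [{"x": 0,"y": 0,"z": 0.2,"wx": 0,"wy": 0,"wz": 0}]}}

```text
time: 9.35
tool_pos: [0.4845, -0.0323, 0.0673]
orientation: [[0.959, -0.284, -0.0], [-0.284, -0.959, -0.002], [0.0, 0.002, -1.0]]
ft_force: [-4.7, 0.4, 10.2]
opening: 0.0
```

Call:
{"op": "apply_moves", "data": {"increments": [{"x": 0,"y": 0,"z": 0.2,"wx": 0,"wy": 0,"wz": 0}]}}

```text
time: 9.48
tool_pos: [0.4845, -0.0322, 0.0665]
orientation: [[0.959, -0.284, -0.001], [-0.284, -0.959, -0.002], [-0.0, 0.002, -1.0]]
ft_force: [-4.4, -0.3, 9.8]
opening: 0.0001
```

It is sliding down at about 10 N. I'll keep pressing until it firms up.

Call:
{"op": "apply_moves", "data": {"increments": [{"x": 0,"y": 0,"z": 0.2,"wx": 0,"wy": 0,"wz": 0},{"x": 0,"y": 0,"z": 0.2,"wx": 0,"wy": 0,"wz": 0}]}}

```text
time: 9.72
tool_pos: [0.4845, -0.0322, 0.065]
orientation: [[0.959, -0.284, -0.002], [-0.284, -0.959, -0.004], [-0.0, 0.004, -1.0]]
ft_force: [-5.7, 0.5, 16.8]
opening: 0.0001
```

Call:
{"op": "apply_moves", "data": {"increments": [{"x": 0,"y": 0,"z": 0.25,"wx": 0,"wy": 0,"wz": 0},{"x": 0,"y": 0,"z": 0.25,"wx": 0,"wy": 0,"wz": 0}]}}

```text
time: 9.98
tool_pos: [0.4846, -0.0322, 0.065]
orientation: [[0.959, -0.284, -0.004], [-0.284, -0.959, -0.007], [-0.001, 0.008, -1.0]]
ft_force: [-8.3, 1.2, 22.7]
opening: -0.0003
```

Call:
{"op": "apply_moves", "data": {"increments": [{"x": 0,"y": 0,"z": 0.3,"wx": 0,"wy": 0,"wz": 0}]}}

```text
time: 10.1
tool_pos: [0.4846, -0.0323, 0.065]
orientation: [[0.959, -0.284, -0.005], [-0.284, -0.959, -0.009], [-0.002, 0.01, -1.0]]
ft_force: [-11.5, -0.4, 28.5]
opening: -0.0001
```

The lid is firm at 0.0650 m under 28 N, which is the home height. I'll retreat and check it, moving right and up so the cameras have a clear view.

Call:
{"op": "apply_moves", "data": {"increments": [{"x": 0,"y": 0,"z": -0.5,"wx": 0,"wy": 0,"wz": 0},{"x": 0,"y": 0,"z": -3,"wx": 0,"wy": 0,"wz": 0},{"x": 0,"y": 0,"z": -5,"wx": 0,"wy": 0,"wz": 0},{"x": 0,"y": 0,"z": -5,"wx": 0,"wy": 0,"wz": 0},{"x": 0,"y": 5,"z": -2,"wx": 0,"wy": 0,"wz": 0},{"x": 0,"y": 5,"z": 0,"wx": 0,"wy": 0,"wz": 0},{"x": 0,"y": 5,"z": 0,"wx": 0,"wy": 0,"wz": 0},{"x": 0,"y": 5,"z": 0,"wx": 0,"wy": 0,"wz": 0},{"x": 0,"y": 5,"z": 0,"wx": 0,"wy": 0,"wz": 0},{"x": 0,"y": 5,"z": 0,"wx": 0,"wy": 0,"wz": 0},{"x": 0,"y": 0,"z": 0,"wx": 0,"wy": 0,"wz": 0}]}}

```text
time: 11.48
tool_pos: [0.3996, -0.3274, 0.2305]
orientation: [[0.96, -0.28, 0.002], [-0.28, -0.96, -0.014], [0.006, 0.013, -1.0]]
ft_force: [-0.1, 0.6, -0.9]
opening: -0.0003
```

```bash
python3 - <<'E'
from st import *
go((4,0,.2))
S=viewer.get_image('scene');T=viewer.get_image('top')
cv2.imwrite('pics/s5.png',cv2.resize(S['img'][160:330,100:440],None,fx=2.2,fy=2.2,interpolation=2));cv2.imwrite('pics/t5.png',T['img'])
P={}
for n,d,roi,vm in [("T",T,(218,170,334,243),105),("S",S,(215,183,352,242),110)]:
    L=[]
    for c in lids(d,roi,vm):
        M=cv2.moments(c);L.append((M["m10"]/M["m00"],M["m01"]/M["m00"],cv2.contourArea(c)))
    L.sort(key=lambda a:a[0]*(1 if n=="T" else -1));P[n]=L;print(n,np.round(L,1).tolist())
for i,(a,b) in enumerate(zip(P["T"],P["S"])): p,e=tri(T,a[:2],S,b[:2]);print(i+1,p.round(4),e.round(4))
E
```

```text
t 11.475 pos [ 0.3996 -0.3274  0.2305] F [-0.1   0.63 -0.91] move tool cm [ -0.13 -22.93   2.76]
yaw -16.3 tilt [ 0.11 -0.79]
T [[238.3, 197.5, 769.0], [262.4, 202.9, 778.5], [286.6, 208.4, 781.5], [310.9, 214.0, 788.0]]
S [[331.4, 218.4, 931.0], [300.3, 213.9, 899.0], [270.0, 209.4, 868.5], [240.3, 205.1, 837.0]]
1 [0.5269 0.1179 0.0612] 0.0004
2 [0.5054 0.0426 0.0611] 0.0002
3 [ 0.4842 -0.0326  0.0618] 0.0003
4 [ 0.4626 -0.1079  0.0616] 0.0008
```

View pics/s5.png

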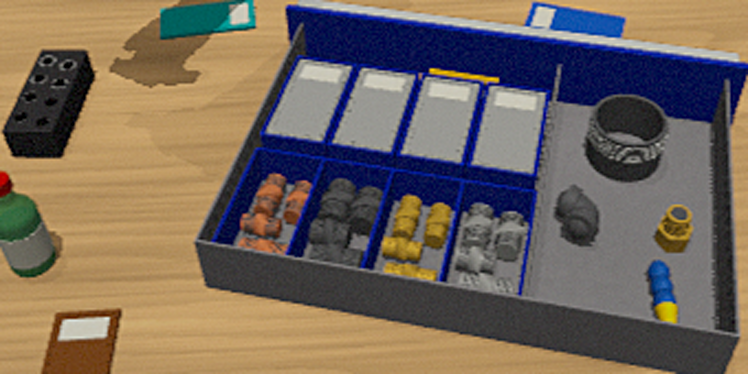

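View pics/t5.png

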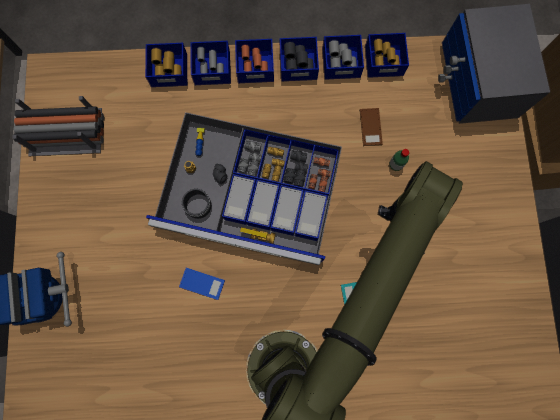

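Lid 3 now lies level with the others: it measured 65.1 mm before and 61.8 mm now, against 61.1–61.6 mm for the other three. Everything else is where it was and the arm is clear, so I'm handing in.

```bash
python3 -c "
from bench import job
print(job.hand_in())"
```

```text
the job is handed in; nothing more can be done
None
```

Lid 3, third from the left, was the one that rocked. I pressed it home at its middle and handed the job in at about 11.5 s.

- **Finding it:** I pressed the back end of lid 4 first, and it held firm at 65.1 mm under about 8 N. The back end of lid 3 then dipped from about 69.4 to 66.6 mm under roughly 1 N. I saw its back edge go down in the wrist view, but I did not see the front end come up because the gripper hid it. I did not press lids 1 and 2, because lid 3 was found first.
- **Pressing it home:** At its middle the lid slid down at about 10 N. It then stayed firm at 65.0 mm, its home height, while I pressed up to about 28 N.
- **Last checks:** From two views, lid 3's top fell from 65.1 to 61.8 mm, against 61.1 to 61.6 mm for the other three lids. The camera heights read about 3.5 mm lower than the fingertip contact height for every lid, so I relied on comparing lids with each other. In the pictures the fittings, block and bottle had not moved, and the arm was touching nothing.

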